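# Set out the calibration weights in loading order beside the balance

## Task

The balance is about to get its linearity check. Take the four wiped steel weights off the blue mat and stand them on the felt seats of the weight tray in loading order: the lightest on the seat nearest the balance, then heavier and heavier along the row, the heaviest at the far end, each upright in the middle of its own seat. Do not let a weight fall over, do not knock the balance, and leave the blue basket where it is.

Things in the scene. Friction and masses are not known exactly. Their poses are not given: they have to be found in the camera images.
- weight_500: Loose polished steel calibration weight of 500 g, by far the biggest of the four: an upright cylinder 38 mm across with a narrow neck and a round knob on top, 63 mm tall in all (plain cylinder up to 38 mm, knob 30 mm across). It stands somewhere on the blue wiping mat, whose top is 3 mm above the bench. Origin at the centre of its underside, z up along its axis.
- weight_200: Loose polished steel calibration weight of 200 g, the second biggest: an upright cylinder 28 mm across with a narrow neck and a round knob on top, 47 mm tall in all (plain cylinder up to 28 mm, knob 22 mm across). It stands somewhere on the blue wiping mat, whose top is 3 mm above the bench. Origin at the centre of its underside, z up along its axis.
- weight_100: Loose polished steel calibration weight of 100 g, the second smallest: an upright cylinder 22 mm across with a narrow neck and a round knob on top, 37 mm tall in all (plain cylinder up to 22 mm, knob 18 mm across). It stands somewhere on the blue wiping mat, whose top is 3 mm above the bench. Origin at the centre of its underside, z up along its axis.
- weight_20: Loose polished steel calibration weight of 20 g, by far the smallest: an upright cylinder 13 mm across with a narrow neck and a round knob on top, 21 mm tall in all (plain cylinder up to 12.5 mm, knob 10 mm across). It stands somewhere on the blue wiping mat, whose top is 3 mm above the bench. Origin at the centre of its underside, z up along its axis.
- seat_a: Dark grey round felt seat, 60 mm across, end seat at the row's left, seen from the robot (+y). Fixed. Origin at its underside's centre; its flat top, where a weight stands, is 2 mm above that, 12 mm above the bench. The 4 seats lie in one row (their y axis), 80 mm apart, on an aluminium tray 80 x 330 mm, 10 mm thick with 4 mm end lips, beyond the mat.
- seat_b: Dark grey round felt seat, 60 mm across, second from the left end. Fixed. Origin at its underside's centre; its flat top, where a weight stands, is 2 mm above that, 12 mm above the bench. The 4 seats lie in one row (their y axis), 80 mm apart, on an aluminium tray 80 x 330 mm, 10 mm thick with 4 mm end lips, beyond the mat.
- seat_c: Dark grey round felt seat, 60 mm across, third from the left end. Fixed. Origin at its underside's centre; its flat top, where a weight stands, is 2 mm above that, 12 mm above the bench. The 4 seats lie in one row (their y axis), 80 mm apart, on an aluminium tray 80 x 330 mm, 10 mm thick with 4 mm end lips, beyond the mat.
- seat_d: Dark grey round felt seat, 60 mm across, end seat at the row's right (-y). Fixed. Origin at its underside's centre; its flat top, where a weight stands, is 2 mm above that, 12 mm above the bench. The 4 seats lie in one row (their y axis), 80 mm apart, on an aluminium tray 80 x 330 mm, 10 mm thick with 4 mm end lips, beyond the mat.
- balance: The laboratory balance: low white housing 270 mm (x) by 200 mm (y), round steel pan 120 mm across at its rear, top 74 mm above the bench; display and keys face the robot. Fixed, standing off one end of the weight tray: at the left end in some starts, at the right end in others. Origin at the centre of its underside.
- basket: Loose blue slatted plastic basket with sample tubes, 170 mm (x) by 200 mm (y), 85 mm tall, standing off the other end of the tray. Origin at the centre of its underside. Not part of the job.

How it is judged:
At the end, for the whole second after the job is handed in: All four weights stand released and still (below 20 mm/s), upright within 0.1 rad, each on its seat (underside at most 4 mm above the felt) and centred on it within 12 mm: 20 g, 100 g, 200 g, 500 g in that order, starting from the end of the tray where the balance stands (angle between each of weight_20, weight_100, weight_200, weight_500's own z axis and vertical below 0.1 rad and linear speed of each of weight_20, weight_100, weight_200, weight_500 below 0.02 m/s and ((world y of balance above 0 m and horizontal distance between weight_20 and seat_a below 0.012 m and z of weight_20 in the frame of seat_a below 0.006 m and horizontal distance between weight_100 and seat_b below 0.012 m and z of weight_100 in the frame of seat_b below 0.006 m and horizontal distance between weight_200 and seat_c below 0.012 m and z of weight_200 in the frame of seat_c below 0.006 m and horizontal distance between weight_500 and seat_d below 0.012 m and z of weight_500 in the frame of seat_d below 0.006 m) or (not (world y of balance above 0 m) and horizontal distance between weight_20 and seat_d below 0.012 m and z of weight_20 in the frame of seat_d below 0.006 m and horizontal distance between weight_100 and seat_c below 0.012 m and z of weight_100 in the frame of seat_c below 0.006 m and horizontal distance between weight_200 and seat_b below 0.012 m and z of weight_200 in the frame of seat_b below 0.006 m and horizontal distance between weight_500 and seat_a below 0.012 m and z of weight_500 in the frame of seat_a below 0.006 m))); the robot touches nothing.
It fails at once if a weight fell over (tilted by more than 0.8 rad) (angle between any of weight_20, weight_100, weight_200, weight_500's own z axis and vertical above 0.8 rad).
It fails at once if the balance was knocked or loaded (contact force above 3 N) (contact force between balance and anything else above 3 N).
It fails at once if the basket was shifted by more than 30 mm (distance of basket from where it was at the start of the episode above 0.03 m).
It also fails if it takes over 102 s, if anything falls off the work surface, if the arm or the gripper's body presses on something with over 40 N, if the wrist force passes 120 N, or if a joint passes its speed limit or range.

## Robot

A 6-joint arm with a two-finger parallel gripper is mounted at the origin on the work surface. World frame = base frame: x ahead of the robot, y to its left, z up, the work surface at z = 0. Lengths are in m, angles in rad, forces in N, time in s.
With the tool pointing down it reaches from about 0.25 to 0.8 m from the base axis. Payload 3.9 kg.
Tool frame: the origin (TCP) lies between the finger pads; the fingertips stand 22 mm ahead of it and the grasp point (between the pads) lies 3 mm ahead of it (ctrl.nose_length is the distance from the TCP to the fingertips, in m); z points along the fingers, y is the line along which they close (so a half turn about z gives the same grasp; the last joint's range is limited). The gripper opens to 85 mm and grips with 20 to 120 N. Pads are 22 mm wide; open, the fingers measure 114 mm over their backs; the gripper's body (76 mm by 85 mm) begins 54 mm behind the grasp point. The pads swing forward as they close: fully open they stand 13 mm farther back than shut.
Start: joints at [-1.209, 0.26, -0.138, 1.173, 0, 1.571], TCP at [0.186, -0.491, 0.253] pointing down, gripper open.
Joint ranges: [-2.78, 2.78], [-0.83, 1.72], [-1.28, 1.37], [-1.9, 2.12], [-1.57, 1.48], [-3.14, 3.14]. Speed limits (rad/s): [2.57, 2.57, 3.14, 3.14, 3.14, 3.14].

## Interface

Orientations are given as a 3x3 rotation matrix whose columns are the frame's x, y, z axes.
In Python, from rig import ctrl gives the robot as it stands.
- The arm moves only by the shell command python3 -m inch 'ROWS' [FORCE]. ROWS is JSON, a list of rows, each a list of 3 entries, a list of its own where there are three numbers: the shift along the tool's x, y, z in units of 50 mm (1.0 is 50 mm), then the turn, a rotation vector about the tool's x, y, z in units of 5 degrees (1.0 is 5 degrees), then the closure, from 0 (fully open) to 1 (shut). A call has 1 to 8 rows; each row shifts and turns the commanded pose from where the row before left it, along the tool's axes as they then stand; what a row does not reach is not made up. A row lasts 1/8 s, in which the tool goes at most 62.5 mm and 10.7 degrees, less where a joint would pass 70% of its speed; a pose out of reach is approached as far as the arm can. A call is refused whole if a number of a shift passes 1 or a number of a turn 1, either way. A call with a gripper value outside its range is refused whole. The fingers move at their own pace and stop on an object; FORCE is the grip in N (left out, the last holds). Time passes only in rows, so rows that do not move let the fingers close. It gives the time, the measured TCP pose, the force, the opening and the grip force at its end, in the units of the state.
- ctrl.sense(): the state, without advancing time (a new reading comes with each control period).
- ctrl.capture(name): name is "scene" or "top"; returns a dict with "frame" (384x512x3 uint8, red, green, blue), "K" (3x3 intrinsics, pixels), "rvec" (rotation vector, rad) and "tvec" (3), from world to camera coordinates, as OpenCV has them. Camera axes: x right, y down, z forward; pixel columns grow to the right and rows downward; lengths in m; the calibration is good to about 2 mm. A picture is of the moment at which its call begins. There is no depth.
- ctrl.sign_off(): hands the job in; it is judged then, once.
The state is a dict: "t": time; "qpos": joint angles; "qvel": joint speeds; "tau": joint torques, N m; "tcp_pos": TCP position; "tcp_rot": TCP orientation; "wrist_force": force on the tool from outside, world axes, zero at the start; "moment": the same for the moment, N m; "grip_width": opening from 0.0 (shut) to 1.0 (fully open); "grasp_force": force on a finger pad.
Only numpy, scipy, OpenCV 4.12 (cv2) and the standard library are available. Lean on these libraries where they do the work, as an engineer would, in place of code of your own. Each camera call takes 0.05 s, during which the arm holds its last target. There are 200 camera calls.

## Working session

There is one attempt and no reset: what is moved stays moved. The work goes in short steps, Python scripts to look and compute and a shell command to move; the robot and the scene stay as the last step left them, time stands still between calls to the robot, and variables do not carry over. Pictures are saved under pics/ and viewed, at most 14 in all, crops included, and the job is handed in when it is done.

```bash
ls; mkdir -p pics
python3 - <<'E'
from rig import ctrl
import cv2
for n in("scene","top"):
    c=ctrl.capture(n); cv2.imwrite(f"pics/{n}0.png",cv2.cvtColor(c["frame"],cv2.COLOR_RGB2BGR)); print(n,c["K"],c["rvec"],c["tvec"])
print(ctrl.sense())
E
```

```text
pics
scene [[360.92781985   0.         253.97552929]
 [  0.         360.92781985 191.86124003]
 [  0.           0.           1.        ]] [ 1.66364222  1.66698076 -0.86209944] [-0.01499676 -0.28380319  1.31994093]
top [[422.26422298   0.         259.33702338]
 [  0.         422.26422298 192.76146017]
 [  0.           0.           1.        ]] [ 2.16055862 -2.190783    0.08739051] [0.00338594 0.55579602 1.11807882]
{'t': 0.1, 'qpos': array([-1.20900459e+00,  2.60628014e-01, -1.39249168e-01,  1.17272317e+00,
       -1.24038419e-05,  1.57082722e+00]), 'qvel': array([-0.00107187, -0.00280013,  0.00427406, -0.00099607,  0.00018482,
        0.00089389]), 'tau': array([ 1.39552478e-03, -4.06508088e+01,  2.54527581e+01,  1.01589994e-02,
        3.17958234e-05,  1.31212826e-05]), 'tcp_pos': array([ 0.18561271, -0.49046573,  0.2525396 ]), 'tcp_rot': array([[ 9.35275065e-01,  3.53921078e-01, -6.50135353e-04],
       [ 3.53921675e-01, -9.35273551e-01,  1.68284651e-03],
       [-1.24595501e-05, -1.80402137e-03, -9.99998373e-01]]), 'wrist_force': array([-0.04324823,  0.76337874,  0.40496363]), 'moment': array([-0.03690591, -0.01996914, -0.02232219]), 'grasp_force': 0.0, 'grip_width': 1.0019538622447486}
```

View pics/top0.png

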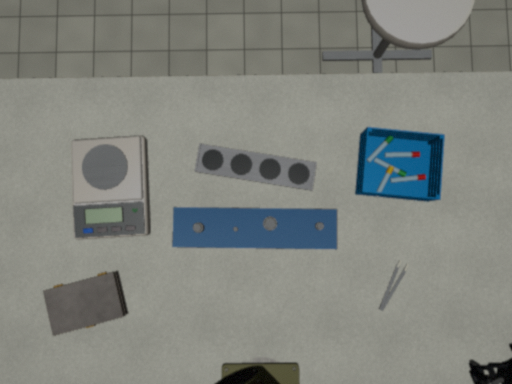

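View pics/scene0.png

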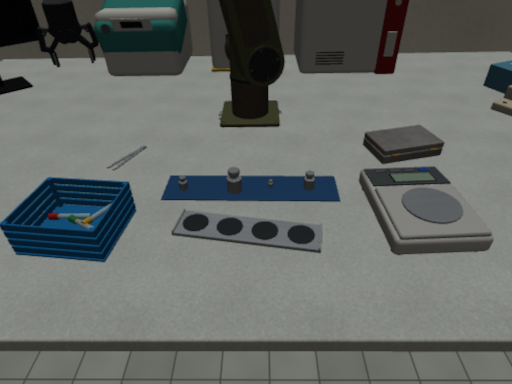

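The balance is at +y, at the left of the top view, so the order is 20→a, 100→b, 200→c, 500→d. In the top view the seats are near (212,159), (241,164), (269,169) and (298,173). The weights are 200 at (198,228), 20 at (235,229), 500 at (270,224) and 100 at (320,226).

```bash
cat > h.py <<'E'
import cv2,numpy as np
from rig import ctrl
def unproj(c,uv,z):
    R=cv2.Rodrigues(np.array(c["rvec"],float))[0];t=np.array(c["tvec"],float).ravel()
    d=R.T@np.linalg.inv(c["K"])@np.array([*uv,1.]);o=-R.T@t
    return (o+d*(z-o[2])/d[2])[:2]
def proj(c,P): return cv2.projectPoints(np.array(P,float).reshape(-1,3),np.array(c["rvec"],float),np.array(c["tvec"],float),np.array(c["K"],float),None)[0].reshape(-1,2)
W={500:(38,38,30,63),200:(28,28,22,47),100:(22,22,18,37),20:(13,12.5,10,21)}
def outline(c,w,x,y,z0):
    d,h,k,H=np.array(W[w])/1000;a=np.linspace(0,2*np.pi,24)
    ring=lambda r,z:np.c_[x+r*np.cos(a),y+r*np.sin(a),0*a+z0+z]
    return [cv2.convexHull(proj(c,np.r_[ring(d/2,0),ring(d/2,h)]).astype(np.float32)),
            cv2.convexHull(proj(c,np.r_[ring(k/2*.6,h),ring(k/2,H-k/2),ring(k/4,H)]).astype(np.float32))]
def centroid(c,w,x,y,z0):
    m=np.zeros((384*4,512*4),np.uint8)
    for o in outline(c,w,x,y,z0): cv2.fillPoly(m,[np.int32((o+.5)*64)],1,shift=4)
    M=cv2.moments(m,True);return np.array([M["m10"],M["m01"]])/M["m00"]/4-.375
E
cat > m.py <<'E'
from h import *
c=ctrl.capture("top");s=ctrl.capture("scene");f=c["frame"].astype(int)
print("nose",ctrl.nose_length)
for n,(u,v) in dict(a=(212,159),b=(241,164),c=(269,169),d=(298,173)).items():
    g=f[v-14:v+15,u-14:u+15].sum(2);wt=np.clip(260-g,0,150)*(np.hypot(*np.mgrid[-14:15,-14:15])<14)
    yy,xx=np.mgrid[v-14:v+15,u-14:u+15];print(n,unproj(c,((xx*wt).sum()/wt.sum(),(yy*wt).sum()/wt.sum()),.012).round(4),g.min(),g.max())
P={}
for w,(u,v,r) in {200:(198,228,9),20:(235,229,5),500:(270,224,12),100:(320,226,8)}.items():
    q=f[v-r:v+r+1,u-r:u+r+1];blue=q[...,2]-q[...,0];b0=np.percentile(blue,85)
    wt=np.clip(1-blue/b0,0,1);wt[wt<.25]=0;yy,xx=np.mgrid[v-r:v+r+1,u-r:u+r+1]
    uv=np.array([(xx*wt).sum(),(yy*wt).sum()])/wt.sum();p=unproj(c,uv,.02)
    for _ in range(6):
        e=uv-centroid(c,w,*p,.003);p=p+unproj(c,uv,.02)-unproj(c,uv-e,.02)
    P[w]=p;print(w,uv.round(1),p.round(4),"area",wt.sum().round(1))
ims=[]
for cc,(x0,x1,y0,y1) in((c,(165,345,195,255)),(s,(155,345,160,210))):
    k=4;im=cv2.resize(cc["frame"][y0:y1,x0:x1,::-1],None,fx=k,fy=k,interpolation=cv2.INTER_CUBIC)
    for w,p in P.items():
        for o in outline(cc,w,*p,.003): cv2.polylines(im,[np.int32((o+.5-[x0,y0])*k)],True,(0,0,255),1)
    ims.append(cv2.copyMakeBorder(im,0,4,0,780-im.shape[1],cv2.BORDER_CONSTANT))
cv2.imwrite("pics/m1.png",np.vstack(ims))
E
python3 m.py
```

```text
nose 0.022
a [0.6514 0.1245] 148 430
b [0.6377 0.0457] 153 429
c [ 0.6239 -0.0331] 155 446
d [ 0.6098 -0.1121] 156 440
200 [198.1 227.1] [0.4659 0.1627] area 91.3
20 [235.2 228.6] [0.4605 0.0631] area 17.4
500 [269.6 223. ] [ 0.4741 -0.0301] area 155.7
100 [319.  225.6] [ 0.4654 -0.1642] area 55.1
```

View pics/m1.png

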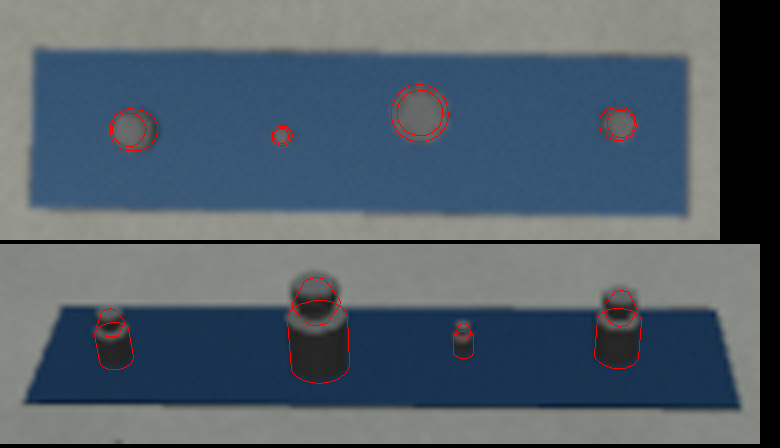

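The overlay matches both views to within about a pixel, and the seat spacing measures 80 mm as it should. I'll turn the tool so it closes along world x, then start with the 100 g weight.

```bash
python3 -m inch '[[[0,0,0.2],[0,0,-1],0],[[0,0,0.2],[0,0,-1],0],[[0,0,0.2],[0,0,-1],0],[[0,0,0.2],[0,0,-1],0],[[0,0,0.2],[0,0,-1],0],[[0,0,0.2],[0,0,-1],0],[[0,0,0.2],[0,0,-1],0]]' 20
python3 -m inch '[[[0,0,0.2],[0,0,-1],0],[[0,0,0.2],[0,0,-1],0],[[0,0,0.2],[0,0,-1],0],[[0,0,0.2],[0,0,-1],0],[[0,0,0.2],[0,0,-1],0],[[0,0,0.2],[0,0,-1],0],[[0,0,0],[0,0,-0.86],0],[[0,0,0],[0,0,0],0]]'
python3 -m inch '[[[0.9,0.7,0],[0,0,0],0],[[0.9,0.7,0],[0,0,0],0],[[0.9,0.7,0],[0,0,0],0],[[0.9,0.7,0],[0,0,0],0],[[0.9,0.7,0],[0,0,0],0],[[0.9,0.7,0],[0,0,0],0],[[0.9,0.7,0],[0,0,0],0],[[0,0,0],[0,0,0],0]]'
```

```text
t: 1.08
tcp_pos: [0.1857, -0.4908, 0.1828]
tcp_rot: [[0.561, 0.828, -0.0], [0.828, -0.561, 0.0], [0.0, -0.0, -1.0]]
wrist_force: [0.4, 0.7, 0.3]
grip_width: 0.999
grasp_force: 0.0
t: 2.08
tcp_pos: [0.1858, -0.4908, 0.123]
tcp_rot: [[0.0, 1.0, -0.0], [1.0, -0.0, 0.001], [0.001, -0.0, -1.0]]
wrist_force: [1.2, -1.0, 0.8]
grip_width: 0.999
grasp_force: 0.0
t: 3.08
tcp_pos: [0.4333, -0.1733, 0.1237]
tcp_rot: [[-0.006, 1.0, 0.002], [1.0, 0.006, -0.0], [-0.0, 0.002, -1.0]]
wrist_force: [1.0, -0.5, 0.3]
grip_width: 0.998
grasp_force: 0.0
```

```bash
python3 -m inch '[[[0.18,0.64,0.5],[0,0,0],0],[[0,0,0],[0,0,0],0],[[0,0,0],[0,0,0],0]]'
python3 - <<'E'
from h import *
c=ctrl.capture("top");s=ctrl.capture("scene")
a=cv2.resize(c["frame"][190:260,280:370],None,fx=4,fy=4,interpolation=2);b=cv2.resize(s["frame"][110:230,140:240],None,fx=4,fy=4,interpolation=2)
a=cv2.copyMakeBorder(a,0,b.shape[0]-a.shape[0],0,0,0);cv2.imwrite("pics/g1.png",np.hstack([a,b])[...,::-1])
E
```

```text
t: 3.45
tcp_pos: [0.4615, -0.1675, 0.0982]
tcp_rot: [[0.001, 1.0, -0.002], [1.0, -0.001, 0.0], [0.0, -0.002, -1.0]]
wrist_force: [-0.6, -0.3, -0.1]
grip_width: 0.997
grasp_force: 0.0
```

View pics/g1.png

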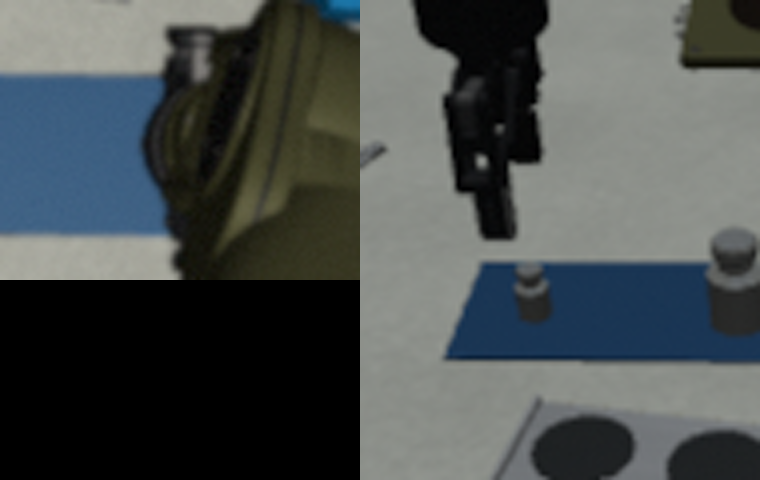

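The gripper is above the 100 g weight and in line with it, so I'm descending with a few millimetres of correction.

```bash
python3 -m inch '[[[0.07,0.08,0.3],[0,0,0],0],[[0,0,0.4],[0,0,0],0],[[0,0,0.4],[0,0,0],0],[[0,0,0.28],[0,0,0],0],[[0,0,0],[0,0,0],0.3],[[0,0,0],[0,0,0],0.6],[[0,0,0],[0,0,0],0.7],[[0,0,0],[0,0,0],0.8]]' 30
python3 -m inch '[[[0,0,0],[0,0,0],0.9],[[0,0,0],[0,0,0],1],[[0,0,0],[0,0,0],1],[[0,0,0],[0,0,0],1]]'
```

```text
t: 4.55
tcp_pos: [0.4671, -0.1636, 0.0301]
tcp_rot: [[-0.001, 1.0, 0.001], [1.0, 0.001, -0.001], [-0.001, 0.001, -1.0]]
wrist_force: [-0.6, -0.7, 3.2]
grip_width: 0.237
grasp_force: 29.2
t: 5.05
tcp_pos: [0.4671, -0.1636, 0.0301]
tcp_rot: [[-0.0, 1.0, 0.001], [1.0, 0.0, -0.001], [-0.001, 0.001, -1.0]]
wrist_force: [-1.6, -0.2, 6.3]
grip_width: 0.235
grasp_force: 29.5
```

```bash
python3 -m inch '[[[0,0,-0.5],[0,0,0],1],[[0,0.1,-0.7],[0,0,0],1],[[0.7,0.6,0],[0,0,0],1],[[0.7,0.6,0],[0,0,0],1],[[0.7,0.6,0],[0,0,0],1],[[0.7,0.6,0],[0,0,0],1],[[0.7,0.6,0],[0,0,0],1],[[0.69,0.32,0],[0,0,0],1]]'
python3 -m inch '[[[0,0,0.2],[0,0,0],1],[[0,0,0],[0,0,0],1],[[0,0,0],[0,0,0],1]]'
```

```text
t: 6.05
tcp_pos: [0.6391, 0.0476, 0.0889]
tcp_rot: [[-0.001, 1.0, 0.001], [1.0, 0.001, 0.0], [0.0, 0.001, -1.0]]
wrist_force: [-0.5, -0.5, -0.9]
grip_width: 0.244
grasp_force: 29.7
t: 6.42
tcp_pos: [0.6365, 0.0452, 0.079]
tcp_rot: [[0.001, 1.0, -0.002], [1.0, -0.001, -0.0], [-0.0, -0.002, -1.0]]
wrist_force: [0.7, -0.4, -1.0]
grip_width: 0.241
grasp_force: 29.7
```

```bash
python3 -m inch '[[[0,0.02,0.4],[0,0,0],1],[[0,0,0.3],[0,0,0],1],[[0,0,0.04],[0,0,0],1],[[0,0,0.02],[0,0,0],1],[[0,0,0],[0,0,0],1],[[0,0,0],[0,0,0],1]]'
```

```text
t: 7.18
tcp_pos: [0.639, 0.0463, 0.0419]
tcp_rot: [[-0.001, 1.0, 0.001], [1.0, 0.001, 0.0], [0.0, 0.001, -1.0]]
wrist_force: [0.9, -0.3, -1.3]
grip_width: 0.236
grasp_force: 29.8
```

```bash
python3 -m inch '[[[0,0,0.04],[0,0,0],1],[[0,0,0],[0,0,0],1],[[0,0,0],[0,0,0],1]]'
```

```text
t: 7.55
tcp_pos: [0.6385, 0.0463, 0.0393]
tcp_rot: [[-0.001, 1.0, -0.0], [1.0, 0.001, -0.0], [-0.0, -0.0, -1.0]]
wrist_force: [0.5, 1.1, 0.1]
grip_width: 0.236
grasp_force: 29.8
```

```bash
python3 -m inch '[[[0,0,0],[0,0,0],0.7],[[0,0,0],[0,0,0],0.5],[[0,0,0],[0,0,0],0.2],[[0,0,0],[0,0,0],0],[[0,0,-0.4],[0,0,0],0],[[0,0,-0.8],[0,0,0],0],[[0.4,-0.6,-0.3],[0,0,0],0],[[0.4,-0.6,0],[0,0,0],0]]'
python3 -m inch '[[[0.4,-0.6,0],[0,0,0],0],[[0.4,-0.6,0],[0,0,0],0],[[0.4,-0.6,0],[0,0,0],0],[[0.33,-0.46,0],[0,0,0],0],[[0,0,0.4],[0,0,0],0],[[0,0,0],[0,0,0],0],[[0,0,0],[0,0,0],0]]'
```

```text
t: 8.55
tcp_pos: [0.5796, 0.0867, 0.1162]
tcp_rot: [[0.0, 1.0, 0.004], [1.0, -0.0, 0.001], [0.001, 0.004, -1.0]]
wrist_force: [-0.4, 0.7, -0.5]
grip_width: 1.004
grasp_force: 0.0
t: 9.43
tcp_pos: [0.466, 0.1626, 0.0947]
tcp_rot: [[-0.0, 1.0, 0.0], [1.0, 0.0, 0.0], [0.0, 0.0, -1.0]]
wrist_force: [-0.3, -0.1, 1.2]
grip_width: 1.0
grasp_force: 0.0
```

```bash
python3 -m inch '[[[0,0,0.5],[0,0,0],0],[[0,0,0.5],[0,0,0],0],[[0,0,0.27],[0,0,0],0],[[0,0,0],[0,0,0],0.2],[[0,0,0],[0,0,0],0.45],[[0,0,0],[0,0,0],0.6],[[0,0,0],[0,0,0],0.7],[[0,0,0],[0,0,0],0.9]]' 40
python3 -m inch '[[[0,0,0],[0,0,0],1],[[0,0,0],[0,0,0],1],[[0,0,-0.5],[0,0,0],1],[[0,0,-0.7],[0,0,0],1],[[0,0,0],[0,0,0],1]]'
python3 - <<'E'
from h import *
c=ctrl.capture("top");s=ctrl.capture("scene")
b=cv2.resize(s["frame"][100:250,140:360],None,fx=3.5,fy=3.5,interpolation=2)
cv2.imwrite("pics/g2.png",b[...,::-1])
E
```

```text
t: 10.42
tcp_pos: [0.4659, 0.1629, 0.0318]
tcp_rot: [[-0.001, 1.0, 0.001], [1.0, 0.001, 0.001], [0.001, 0.001, -1.0]]
wrist_force: [-1.3, -0.3, 5.9]
grip_width: 0.308
grasp_force: 39.3
t: 11.05
tcp_pos: [0.4677, 0.1634, 0.0931]
tcp_rot: [[-0.001, 1.0, 0.005], [1.0, 0.001, 0.002], [0.002, 0.005, -1.0]]
wrist_force: [-0.1, 0.3, -2.2]
grip_width: 0.307
grasp_force: 40.1
```

View pics/g2.png

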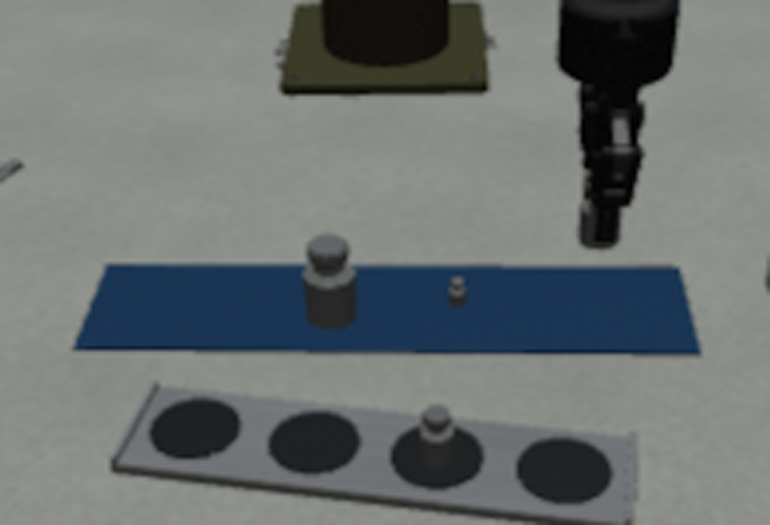

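The 100 g weight stands in the middle of seat b, and the 200 g is held with a 2 N load. Next it goes to seat c.

```bash
python3 -m inch '[[[-0.65,0.52,-0.4],[0,0,0],1],[[-0.65,0.52,0],[0,0,0],1],[[-0.65,0.52,0],[0,0,0],1],[[-0.65,0.52,0],[0,0,0],1],[[-0.65,0.52,0],[0,0,0],1],[[-0.65,0.52,0],[0,0,0],1],[[0,0,0.4],[0,0,0],1],[[0,0,0.2],[0,0,0],1]]'
python3 -m inch '[[[0,0,0],[0,0,0],1],[[0,0,0],[0,0,0],1]]'
```

```text
t: 12.15
tcp_pos: [0.6195, -0.0327, 0.0776]
tcp_rot: [[0.0, 1.0, -0.005], [1.0, -0.0, 0.0], [0.0, -0.005, -1.0]]
wrist_force: [-0.8, 0.3, -2.6]
grip_width: 0.309
grasp_force: 40.2
t: 12.4
tcp_pos: [0.6213, -0.0317, 0.0808]
tcp_rot: [[-0.001, 1.0, -0.0], [1.0, 0.001, 0.0], [0.0, -0.0, -1.0]]
wrist_force: [0.2, -0.3, -1.1]
grip_width: 0.308
grasp_force: 40.2
```

```bash
python3 -m inch '[[[-0.02,0.04,0.4],[0,0,0],1],[[0,0,0.3],[0,0,0],1],[[0,0,0.04],[0,0,0],1],[[0,0,0.04],[0,0,0],1],[[0,0,0],[0,0,0],1],[[0,0,0],[0,0,0],1]]'
```

```text
t: 13.15
tcp_pos: [0.624, -0.0333, 0.0423]
tcp_rot: [[-0.001, 1.0, 0.001], [1.0, 0.001, -0.0], [-0.0, 0.001, -1.0]]
wrist_force: [0.3, -0.7, -2.5]
grip_width: 0.31
grasp_force: 40.2
```

```bash
python3 -m inch '[[[0,0,0.03],[0,0,0],1],[[0,0,0],[0,0,0],1],[[0,0,0],[0,0,0],1]]'
```

```text
t: 13.52
tcp_pos: [0.624, -0.0333, 0.0408]
tcp_rot: [[-0.001, 1.0, 0.001], [1.0, 0.001, -0.0], [-0.0, 0.001, -1.0]]
wrist_force: [-0.4, 0.6, 2.0]
grip_width: 0.309
grasp_force: 40.5
```

```bash
python3 -m inch '[[[0,0,0],[0,0,0],0.6],[[0,0,0],[0,0,0],0.4],[[0,0,0],[0,0,0],0.2],[[0,0,0],[0,0,0],0],[[0,0,-0.4],[0,0,0],0],[[0,0,-0.8],[0,0,0],0],[[0.06,-0.6,-0.5],[0,0,0],0],[[0,-0.6,0],[0,0,0],0]]'
python3 -m inch '[[[0,-0.6,0],[0,0,0],0],[[0,-0.6,0],[0,0,0],0],[[0,-0.6,0],[0,0,0],0],[[0,0,0],[0,0,0],0],[[0,0,0],[0,0,0],0],[[0,0,0],[0,0,0],0]]'
```

```text
t: 14.52
tcp_pos: [0.5651, -0.0303, 0.1278]
tcp_rot: [[-0.001, 1.0, 0.005], [1.0, 0.001, -0.0], [-0.0, 0.005, -1.0]]
wrist_force: [0.5, 0.5, -0.5]
grip_width: 1.005
grasp_force: 0.0
t: 15.28
tcp_pos: [0.475, -0.0304, 0.1255]
tcp_rot: [[-0.001, 1.0, 0.002], [1.0, 0.001, -0.0], [-0.0, 0.002, -1.0]]
wrist_force: [0.7, -0.4, -0.4]
grip_width: 1.0
grasp_force: 0.0
```

```bash
python3 -m inch '[[[0,-0.02,0.6],[0,0,0],0],[[0,0,0.6],[0,0,0],0],[[0,0,0.4],[0,0,0],0],[[0,0,0.19],[0,0,0],0.1],[[0,0,0],[0,0,0],0.25],[[0,0,0],[0,0,0],0.4],[[0,0,0],[0,0,0],0.5],[[0,0,0],[0,0,0],0.7]]' 60
python3 -m inch '[[[0,0,0],[0,0,0],1],[[0,0,0],[0,0,0],1],[[0,0,0],[0,0,0],1]]'
```

```text
t: 16.27
tcp_pos: [0.4731, -0.0304, 0.0369]
tcp_rot: [[-0.0, 1.0, 0.001], [1.0, 0.0, -0.0], [-0.0, 0.001, -1.0]]
wrist_force: [-1.5, 0.0, 4.6]
grip_width: 0.425
grasp_force: 59.8
t: 16.65
tcp_pos: [0.4731, -0.0304, 0.0369]
tcp_rot: [[-0.001, 1.0, 0.002], [1.0, 0.001, -0.0], [-0.0, 0.002, -1.0]]
wrist_force: [-0.5, 0.8, 4.9]
grip_width: 0.425
grasp_force: 59.8
```

```bash
python3 -m inch '[[[0,0,-0.4],[0,0,0],1],[[0,0,-0.6],[0,0,0],1],[[-0.4,0.3,-0.6],[0,0,0],1],[[-0.6,0.5,0],[0,0,0],1],[[-0.63,0.6,0],[0,0,0],1],[[0,0.7,0],[0,0,0],1],[[0,0.6,0],[0,0,0],1],[[0,0,0.3],[0,0,0],1]]'
python3 -m inch '[[[0,0,0.3],[0,0,0],1],[[0,0,0],[0,0,0],1],[[0,0,0],[0,0,0],1]]'
```

```text
t: 17.65
tcp_pos: [0.6111, -0.1122, 0.1012]
tcp_rot: [[-0.001, 1.0, 0.005], [1.0, 0.001, -0.001], [-0.001, 0.005, -1.0]]
wrist_force: [-0.2, -0.4, -4.9]
grip_width: 0.425
grasp_force: 61.7
t: 18.02
tcp_pos: [0.6067, -0.1117, 0.0856]
tcp_rot: [[-0.0, 1.0, -0.001], [1.0, 0.0, 0.0], [0.0, -0.001, -1.0]]
wrist_force: [0.8, -0.4, -5.1]
grip_width: 0.421
grasp_force: 61.7
```

```bash
python3 -m inch '[[[0,0.03,0.4],[0,0,0],1],[[0,0,0.26],[0,0,0],1],[[0,0,0.05],[0,0,0],1],[[0,0,0.03],[0,0,0],1],[[0,0,0],[0,0,0],1],[[0,0,0],[0,0,0],1]]'
```

```text
t: 18.77
tcp_pos: [0.6095, -0.1119, 0.0494]
tcp_rot: [[-0.001, 1.0, 0.001], [1.0, 0.001, -0.0], [-0.0, 0.001, -1.0]]
wrist_force: [0.6, 0.6, -4.6]
grip_width: 0.421
grasp_force: 61.7
```

```bash
python3 -m inch '[[[0,0,0.05],[0,0,0],1],[[0,0,0.02],[0,0,0],1],[[0,0,0],[0,0,0],1],[[0,0,0],[0,0,0],1]]'
```

```text
t: 19.27
tcp_pos: [0.6093, -0.1118, 0.0459]
tcp_rot: [[-0.001, 1.0, 0.001], [1.0, 0.001, -0.0], [-0.0, 0.001, -1.0]]
wrist_force: [-1.2, -0.1, 2.4]
grip_width: 0.421
grasp_force: 62.3
```

```bash
python3 -m inch '[[[0,0,0],[0,0,0],0.5],[[0,0,0],[0,0,0],0.3],[[0,0,0],[0,0,0],0.1],[[0,0,0],[0,0,0],0],[[0,0,-0.4],[0,0,0],0],[[0,0,-0.7],[0,0,0],0],[[0,0,-0.7],[0,0,0],0],[[0,-0.6,0],[0,0,0],0]]'
python3 -m inch '[[[0.7,-0.6,0],[0,0,0],0],[[0.7,-0.6,0],[0,0,0],0],[[0.7,-0.6,0],[0,0,0],0],[[0.7,-0.57,0.4],[0,0,0],0],[[0.69,0,0.5],[0,0,0],0],[[0,0,0],[0,0,0],0],[[0,0,0],[0,0,0],0],[[0,0,0],[0,0,0],0]]'
python3 - <<'E'
from h import *
s=ctrl.capture("scene");im=cv2.resize(s["frame"][100:250,140:360],None,fx=3.5,fy=3.5,interpolation=2)
for w,x,y,z in((20,.4605,.0631,.003),(500,.6098,-.1121,.012),(200,.6239,-.0331,.012),(100,.6377,.0457,.012)):
    for o in outline(s,w,x,y,z): cv2.polylines(im,[np.int32((o+.5-[140,100])*3.5)],True,(255,0,0),1)
cv2.imwrite("pics/g3.png",im[...,::-1])
E
```

```text
t: 20.27
tcp_pos: [0.5836, -0.1125, 0.1389]
tcp_rot: [[-0.001, 1.0, 0.01], [1.0, 0.001, -0.002], [-0.002, 0.01, -1.0]]
wrist_force: [0.4, -0.1, -0.4]
grip_width: 1.006
grasp_force: 0.0
t: 21.28
tcp_pos: [0.4615, 0.062, 0.091]
tcp_rot: [[0.001, 1.0, 0.002], [1.0, -0.001, -0.0], [-0.0, 0.002, -1.0]]
wrist_force: [0.2, -0.0, 0.2]
grip_width: 0.998
grasp_force: 0.0
```

View pics/g3.png

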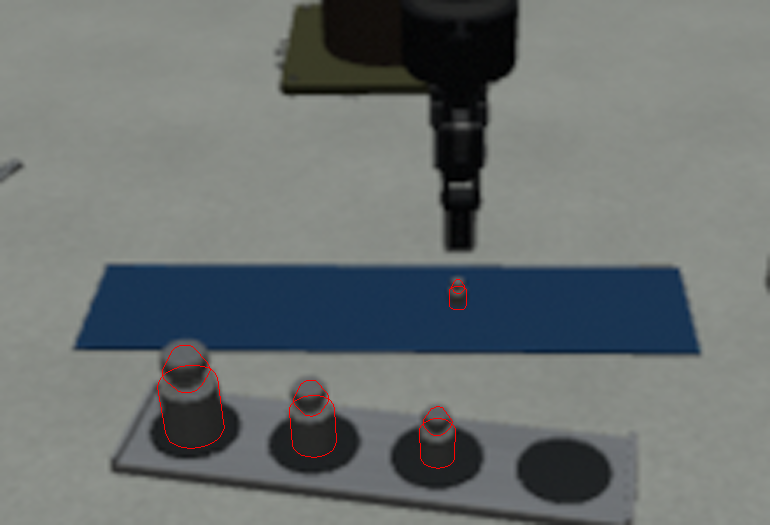

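The three placed weights fit their seats, with overlay bases within about 1 px. Now the 20 g weight.

```bash
python3 -m inch '[[[0.02,-0.02,0.5],[0,0,0],0],[[0,0,0.4],[0,0,0],0.1],[[0,0,0.3],[0,0,0],0.3],[[0,0,0],[0,0,0],0.5],[[0,0,0],[0,0,0],0.6],[[0,0,0],[0,0,0],0.65]]' 20
```

```text
t: 22.08
tcp_pos: [0.4604, 0.0636, 0.0311]
tcp_rot: [[-0.0, 1.0, 0.002], [1.0, 0.0, 0.0], [0.0, 0.002, -1.0]]
wrist_force: [0.3, -0.2, 0.3]
grip_width: 0.35
grasp_force: 0.0
```

```bash
python3 -m inch '[[[0,0,0.07],[0,0,0],0.65],[[0,0,0],[0,0,0],0.65],[[0,0,0],[0,0,0],0.72],[[0,0,0],[0,0,0],0.77],[[0,0,0],[0,0,0],0.82],[[0,0,0],[0,0,0],0.9],[[0,0,0],[0,0,0],1],[[0,0,0],[0,0,0],1]]' 20
```

```text
t: 23.08
tcp_pos: [0.4596, 0.0637, 0.0269]
tcp_rot: [[-0.001, 1.0, 0.0], [1.0, 0.001, 0.0], [0.0, 0.0, -1.0]]
wrist_force: [-0.1, -0.4, 2.1]
grip_width: 0.134
grasp_force: 19.5
```

```bash
python3 -m inch '[[[0,0,-0.5],[0,0,0],1],[[0.3,0.3,-0.9],[0,0,0],1],[[0.4,0.7,0],[0,0,0],1],[[0.4,0.7,0],[0,0,0],1],[[0.12,0.7,0],[0,0,0],1],[[0,0.7,0],[0,0,0],1],[[0,0.74,0],[0,0,0],1],[[0,0,0.3],[0,0,0],1]]'
python3 -m inch '[[[0,0,0.3],[0,0,0],1],[[0,0,0],[0,0,0],1],[[0,0,0],[0,0,0],1]]'
```

```text
t: 24.08
tcp_pos: [0.6556, 0.125, 0.0823]
tcp_rot: [[0.0, 1.0, 0.006], [1.0, -0.0, 0.001], [0.001, 0.006, -1.0]]
wrist_force: [-0.7, -0.1, 0.2]
grip_width: 0.135
grasp_force: 19.6
t: 24.45
tcp_pos: [0.6505, 0.1247, 0.0667]
tcp_rot: [[-0.001, 1.0, -0.001], [1.0, 0.001, -0.0], [-0.0, -0.001, -1.0]]
wrist_force: [-0.6, -0.0, 0.7]
grip_width: 0.137
grasp_force: 19.6
```

```bash
python3 -m inch '[[[0,0.01,0.3],[0,0,0],1],[[0,0,0.2],[0,0,0],1],[[0,0,0.06],[0,0,0],1],[[0,0,0],[0,0,0],1],[[0,0,0],[0,0,0],1],[[0,0,0],[0,0,0],1]]'
```

```text
t: 25.2
tcp_pos: [0.6524, 0.1248, 0.0392]
tcp_rot: [[-0.0, 1.0, 0.001], [1.0, 0.0, 0.0], [0.0, 0.001, -1.0]]
wrist_force: [0.4, -0.1, -0.4]
grip_width: 0.138
grasp_force: 19.6
```

```bash
python3 -m inch '[[[0,0,0.04],[0,0,0],1],[[0,0,0.02],[0,0,0],1],[[0,0,0],[0,0,0],1],[[0,0,0],[0,0,0],1]]'
```

```text
t: 25.7
tcp_pos: [0.652, 0.1247, 0.0359]
tcp_rot: [[-0.0, 1.0, 0.0], [1.0, 0.0, 0.0], [0.0, 0.0, -1.0]]
wrist_force: [0.0, 0.1, 2.0]
grip_width: 0.132
grasp_force: 19.7
```

In contact. I'll release it, rise and back off.

```bash
python3 -m inch '[[[0,0,0],[0,0,0],0.8],[[0,0,0],[0,0,0],0.65],[[0,0,0],[0,0,0],0.4],[[0,0,0],[0,0,0],0.2],[[0,0,-0.3],[0,0,0],0.2],[[0,0,-0.7],[0,0,0],0.2],[[0,0,-0.7],[0,0,0],0.2],[[0,-0.5,-0.3],[0,0,0],0.2]]'
python3 -m inch '[[[0,-0.9,0],[0,0,0],0.2],[[0,-0.9,0],[0,0,0],0.2],[[0,-0.9,0],[0,0,0],0.2],[[0,-0.9,0],[0,0,0],0.2],[[0,-0.9,0],[0,0,0],0.2],[[0,0,0],[0,0,0],0.2],[[0,0,0],[0,0,0],0.2],[[0,0,0],[0,0,0],0.2]]'
python3 - <<'E'
from h import *
s=ctrl.capture("scene");c=ctrl.capture("top");o=[]
for cc,(x0,x1,y0,y1) in((c,(185,325,135,200)),(s,(165,345,160,255))):
    k=4;im=cv2.resize(cc["frame"][y0:y1,x0:x1],None,fx=k,fy=k,interpolation=2)
    for w,x,y in((20,.6514,.1245),(500,.6098,-.1121),(200,.6239,-.0331),(100,.6377,.0457)):
        for q in outline(cc,w,x,y,.012): cv2.polylines(im,[np.int32((q+.5-[x0,y0])*k)],True,(255,0,0),1)
    o.append(cv2.copyMakeBorder(im[:300],0,0,0,780-im.shape[1],0) if 0 else cv2.copyMakeBorder(im,0,0,0,780-im.shape[1],0))
im=np.vstack(o)[:600];cv2.imwrite("pics/f.png",im[...,::-1])
E
```

```text
t: 26.7
tcp_pos: [0.6302, 0.1252, 0.1397]
tcp_rot: [[-0.0, 1.0, 0.007], [1.0, 0.0, 0.001], [0.001, 0.007, -1.0]]
wrist_force: [-0.5, -0.2, 0.2]
grip_width: 0.802
grasp_force: 0.0
t: 27.7
tcp_pos: [0.4039, 0.125, 0.1365]
tcp_rot: [[-0.0, 1.0, 0.002], [1.0, 0.0, 0.001], [0.001, 0.002, -1.0]]
wrist_force: [-0.5, 0.7, -0.7]
grip_width: 0.802
grasp_force: 0.0
```

View pics/f.png

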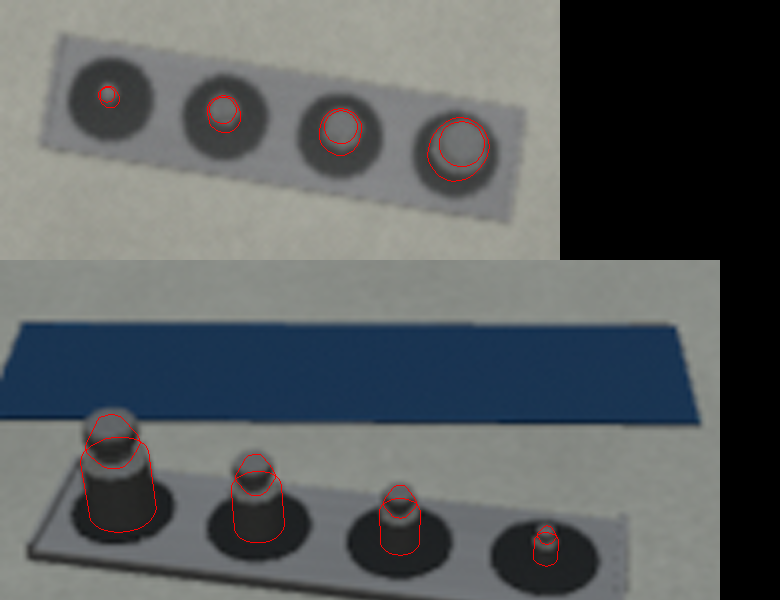

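All four weights stand upright and centred on seats a to d in the right order, and the robot is clear of everything.

```bash
python3 -c "
from rig import ctrl
print(ctrl.sign_off())"
```

```text
the job is handed in; nothing more can be done
None
```

I placed the 20, 100, 200 and 500 g weights upright in the middle of seats a, b, c and d, lightest nearest the balance, and handed the job in at about 28 s; no verdict came back.

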